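# Load the spin caster and key in its cycle

### The job

Pick up the teal spool-shaped mould and lower it gently over the upright spindle of the red spin caster until it sits flat on the metal platter, then let go of it. Only then start the cycle on the grey keypad: press and release the blue key, then the yellow key, then the green key, each fully down and one at a time, without pressing the red stop key. Leave the mould seated, the keys up, and the jug, the plaster cast and the teal tray where they stand.

Things in the scene. Friction and masses are not known exactly. Their poses are not given: they have to be found in the camera images.
- spool: loose rubber mould shaped like a spool, standing upright, 90 mm tall, about 0.4 kg, round all about its z axis. Origin: centre of its underside, z up. From the bottom: teal flange 100 mm in diameter (z 0 to 14 mm), cream barrel 44 mm (z 14 to 74), teal top collar 58 mm (z 74 to 90), which is the place to grip from above. A 27 mm bore runs right through it.
- caster: fixed spin caster: red housing 190 x 190 mm, 64 mm high, a 160 mm aluminium platter on it and a steel spindle, all inside a round red splash rim (188 mm outside, 178 mm inside) that stands 15 mm above the platter. Origin: centre of its underside on the table, z up. It turns up to 0.3 rad about z.
- platter (a point): centre of the platter's upper face, 80 mm above the table, at the foot of the spindle; z up. The spool's underside rests here when home.
- spindle_tip (a point): top of the upright spindle, 65 mm above the platter; the spindle is 20 mm in diameter, tapering over its last 15 mm to 8 mm.
- console: fixed grey keypad box with a dark key field and a green display bar along its far (+x) edge, 190 x 160 mm, 50 mm high. Origin: on the table under the centre of the square of four keys. The keys stand 68 mm apart in a square; which colour is at which corner changes.
- jug: bystander: open lilac jug, 90 mm across, 150 mm tall, handle at its +y; origin: centre of its underside.
- cast: bystander: cream eight-sided plaster cast, about 136 mm across, 50 mm tall; origin: centre of its underside.
- tray: bystander: teal three-compartment mould tray, 90 x 180 x 35 mm; origin: centre of its underside.
- key_blue (a joint): the blue spring key; it reads 0 when up, 0.008 (m) when fully down; pushed straight down; a press counts from 0.0055. It starts to move at about 1.5 N, bottoms at 5 N and springs back up when let go. First to press.
- key_blue_top (a point): centre of the flat top of the blue round key, 40 mm in diameter in a 56 mm dark housing; it stands 70 mm above the table when up, 8 mm proud of its housing, and goes down with the key.
- key_yellow (a joint): the yellow spring key; it reads 0 when up, 0.008 (m) when fully down; pushed straight down; a press counts from 0.0055. It starts to move at about 1.5 N, bottoms at 5 N and springs back up when let go. Second to press.
- key_yellow_top (a point): centre of the flat top of the yellow round key, 40 mm in diameter in a 56 mm dark housing; it stands 70 mm above the table when up, 8 mm proud of its housing, and goes down with the key.
- key_green (a joint): the green spring key; it reads 0 when up, 0.008 (m) when fully down; pushed straight down; a press counts from 0.0055. It starts to move at about 1.5 N, bottoms at 5 N and springs back up when let go. Third to press.
- key_green_top (a point): centre of the flat top of the green round key, 40 mm in diameter in a 56 mm dark housing; it stands 70 mm above the table when up, 8 mm proud of its housing, and goes down with the key.
- key_red (a joint): the red spring key; it reads 0 when up, 0.008 (m) when fully down; pushed straight down; a press counts from 0.0055. It starts to move at about 1.5 N, bottoms at 5 N and springs back up when let go. Stop key: never to press.
- key_red_top (a point): centre of the flat top of the red round key, 40 mm in diameter in a 56 mm dark housing; it stands 70 mm above the table when up, 8 mm proud of its housing, and goes down with the key.
Not all that is in view belongs to the job. There is more than one size of the spool; the job needs the middle-sized.

How it is judged:
By the outcome, as a careful person would: the job done as asked, in the order asked, and still so for the second after the job is handed in, with the robot touching nothing.
It also fails if it takes over 64 s, if anything falls off the work surface, if the arm or the gripper's body presses on something with over 40 N, if the wrist force passes 120 N, or if a joint passes its speed limit or range.

### The arm

A 6-joint arm with a two-finger parallel gripper is mounted at the origin on the work surface. World frame = base frame: x ahead of the robot, y to its left, z up, the work surface at z = 0. Lengths are in mm, angles in rad, forces in N, time in s.
With the tool pointing down it reaches from about 375 to 925 mm from the base axis. Payload 5.7 kg.
Tool frame: the origin (TCP) lies at the very end of the fingers, on their centre line; the grasp point (between the pads) lies 19 mm behind it; z points along the fingers, y is the line along which they close (so a half turn about z gives the same grasp; the last joint's range is limited). The gripper opens to 88 mm and grips with 3 to 60 N. Pads are 20 mm wide; open, the fingers measure 115 mm over their backs; the gripper's body (75 mm by 178 mm) begins 61 mm behind the grasp point.
Start: joints at [1.142, 0.359, 1.51, -0, 1.272, -0.115], TCP at [185.197, 570.67, 222.623] pointing down, gripper open.
Joint ranges: [-2.97, 2.97], [-1.01, 2.36], [0.21, 2.38], [-0.96, 4.11], [0.2, 2.71], [-2.98, 2.98]. Speed limits (rad/s): [2.39, 2.39, 3.14, 3.14, 3.14, 3.14].

### API

Orientations are given as a unit quaternion [x, y, z, w].
In Python, from plant import env, kin, camera, camera_params, finish_job gives the robot as it stands. The module is installed in compiled form; this text tells all that it offers. Calls block until the motion is done:
- env.movep(position, orientation): joint-space move of the TCP to a pose.
- env.move_l(position, rot=None, v=150, force_limit=None): straight line of the TCP; rot=None keeps the orientation; v is the mean speed in mm/s. With force_limit (N) it stops when the force on the tool has changed by that much, and returns True; else False.
- env.movej(angles): joint-space move.
- env.gripper_to(opening, grasp_force=None): finger opening in mm; grasp_force is the grip in N (None keeps the last); returns when the fingers have stopped.
- env.dwell(seconds).
- kin.inverse_kinematics(position, orientation): joint angles nearest the present ones, or None.
- env.get_state(): the state.
- camera(name): name is "scene" or "top" or "wrist"; returns the picture (384x512x3 uint8, blue, green, red); there is no depth.
- camera_params(name): a dict with "fov_y" (degrees; the focal length in pixels is half the picture's height over the tangent of half this angle, whatever the lens; pixels are square), "cx", "cy" (the principal point, pixels), "world_to_cam" (4x4, takes a point from world to camera coordinates); the wrist camera has in their place "T_tool_cam" (4x4, takes a point from camera to tool coordinates, whose origin is the TCP and whose axes are the flange's). Camera axes: x right, y up, looking along -z (the intrinsics and any distortion apply to the point x, -y, -z); pixel columns grow to the right and rows downward; lengths in mm; the calibration is good to about 2 mm. A picture is of the moment at which its call begins: read the wrist's pose just before it. camera_params takes no time and is no camera call.
A pose or a line that the arm cannot do raises env.Unreachable and nothing moves.
- finish_job(): hands the job in; it is judged then, once.
The state is a dict: "time": time; "joints": joint angles; "qvel": joint speeds; "tau": joint torques, N m; "position": TCP position; "tcp_rot": TCP orientation; "force": force on the tool from outside, world axes, zero at the start; "moment": the same for the moment, N m; "finger_gap": finger opening in mm; "gripper_force": force on a finger pad.
Only numpy, scipy, OpenCV 4.12 (cv2) and the standard library are available. Lean on these libraries where they do the work, as an engineer would, in place of code of your own. Each camera call takes 0.05 s, during which the arm holds its last target. There are 200 camera calls.

## Working session

There is one attempt and no reset: what is moved stays moved. The work goes in short steps, each a Python script; the robot and the scene stay as the last script left them, time stands still between calls to the robot, and variables do not carry over. Pictures are saved under pics/ and viewed, at most 10 in all, crops included, and the job is handed in when it is done.

```bash
mkdir -p pics; python3 - <<'E'
from plant import env,camera,camera_params
import cv2,numpy as np
for n in("scene","top","wrist"):
    im=camera(n); cv2.imwrite(f"pics/{n}0.png",im)
    p=camera_params(n); print(n,{k:(np.round(v,4).tolist() if not isinstance(v,str) else v) for k,v in p.items()})
a=cv2.imread("pics/scene0.png");b=cv2.imread("pics/top0.png")
print(env.get_state())
E
```

```text
scene {'fov_y': 53.2365, 'cx': 258.2109, 'cy': 190.0649, 'world_to_cam': [[0.9062, 0.4228, -0.0106, -505.5377], [-0.3626, 0.7896, 0.495, 147.0975], [0.2176, -0.4447, 0.8688, -1129.611], [0.0, 0.0, 0.0, 1.0]]}
top {'fov_y': 54.2236, 'cx': 255.2697, 'cy': 187.4795, 'world_to_cam': [[0.0178, -0.9996, 0.0234, -15.1324], [0.9857, 0.0214, 0.1672, -561.0483], [-0.1676, 0.0201, 0.9856, -937.9673], [0.0, 0.0, 0.0, 1.0]]}
wrist {'fov_y': 70.1045, 'cx': 258.9454, 'cy': 189.2272, 'T_tool_cam': [[0.0004, 0.9522, 0.3054, 82.6421], [1.0, -0.0004, -0.0001, 0.2274], [0.0001, 0.3054, -0.9522, -161.959], [0.0, 0.0, 0.0, 1.0]]}
{'time': 0.15, 'joints': array([ 1.14191527e+00,  3.59366355e-01,  1.51117043e+00,  9.40902348e-06,
        1.27253333e+00, -1.15096574e-01]), 'qvel': array([-0.00062182, -0.00222137, -0.00353581,  0.0005044 ,  0.00242164,
       -0.00054901]), 'tau': array([ 6.54530731e-05, -5.15755498e+01, -2.71007770e+01,  6.76048757e-02,
        3.05742980e-02, -7.16440104e-05]), 'position': array([184.97217206, 570.20801254, 221.99185644]), 'tcp_rot': array([ 1.56250704e-01,  9.87717152e-01, -7.10363143e-04, -2.02787968e-04]), 'force': array([ 0.54560962,  0.17298202, -0.67105397]), 'moment': array([ 0.02488908,  0.02625667, -0.02451014]), 'gripper_force': 0.0, 'finger_gap': 87.74311282034648}
```

View pics/scene0.png

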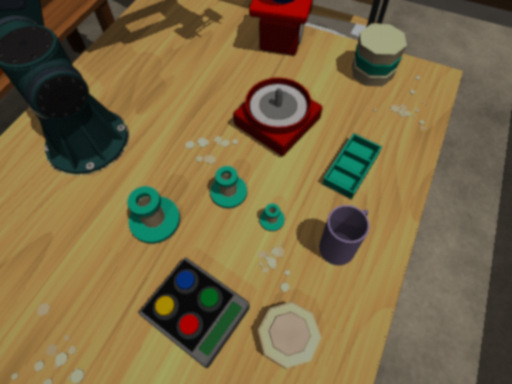

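View pics/top0.png

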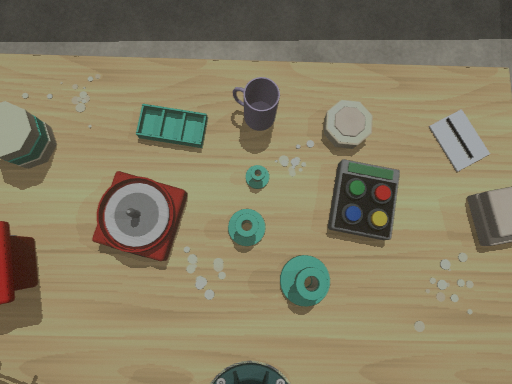

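The job's spool candidates are three teal spools. In the scene and top views respectively they are at:
- Large: (152,215) and (305,282).
- Middle: (228,187) and (247,228).
- Small: (271,216) and (258,177).

I choose the middle one. The caster is at scene (279,105) and top (137,215). The keys in the top view are blue (353,213), yellow (379,219), green (357,188) and red (383,193). I'll triangulate coarsely first.

```bash
cat > h.py <<'E'
from plant import env,kin,camera,camera_params,finish_job
import cv2,numpy as np
from scipy.spatial.transform import Rotation as R
def ray(n,px,T=None):
    """pixel -> (origin, unit direction) in world; T = tool pose 4x4 for the wrist"""
    p=camera_params(n); f=192/np.tan(np.radians(p["fov_y"]/2))
    C=T@np.array(p["T_tool_cam"]) if n=="wrist" else np.linalg.inv(p["world_to_cam"])
    d=C[:3,:3]@np.array([(px[0]-p["cx"])/f,-(px[1]-p["cy"])/f,-1])
    return C[:3,3],d/np.linalg.norm(d)
def tri(rays):
    A=[np.eye(3)-np.outer(d,d) for o,d in rays]
    x=np.linalg.solve(sum(A),sum(a@o for a,(o,d) in zip(A,rays)))
    return x,max(np.linalg.norm(a@(x-o)) for a,(o,d) in zip(A,rays))
def plane(r,z): o,d=r; return o+d*(z-o[2])/d[2]
def tool():
    s=env.get_state(); T=np.eye(4); T[:3,:3]=R.from_quat(s["tcp_rot"]).as_matrix(); T[:3,3]=s["position"]; return T
def down(yaw): # tool x at world angle yaw, z down
    return (R.from_euler("z",yaw)*R.from_quat([1,0,0,0])).as_quat()
def snap(name):
    T=tool(); im=camera("wrist"); cv2.imwrite(f"pics/{name}.png",im); np.save(f"pics/{name}.npy",T); return im,T
E
python3 - <<'E'
from h import *
P=dict(mid=((229,174),(247,226)),small=((270,209),(258,174)),big=((146,195),(312,284)),tip=((279,94),(132,213)),
blue=((186,279),(353,213)),yellow=((164,306),(379,219)),green=((210,297),(357,188)),red=((189,324),(383,193)))
for k,(a,b) in P.items():
    x,e=tri([ray("scene",a),ray("top",b)]); print(k,x.round(),round(e,1))
x=plane(ray("top",(228,228)),7);y=plane(ray("top",(266,228)),7);print("mid flange dia",np.linalg.norm(x-y))
E
```

```text
mid [462.  19.  89.] 6.3
small [595. -10.  61.] 0.3
big [ 328. -133.  131.] 6.1
tip [483. 292. 121.] 2.8
blue [ 498. -252.   72.] 2.1
yellow [ 484. -321.   66.] 1.0
green [ 564. -265.   69.] 2.8
red [ 552. -332.   70.] 2.1
mid flange dia 102.05588780339725
```

```bash
python3 - <<'E'
from h import *
# wrist view poses: try yaw options at coarse positions
for p in [(505,20,330),(560,-200,330),(540,220,330)]:
    for yaw in (0,np.pi):
        print(p,round(yaw,1),kin.inverse_kinematics(p,down(yaw)))
E
```

```text
(505, 20, 330) 0 [-9.71713594e-02  1.35578475e-01  1.54886624e+00 -4.44089210e-16
  1.45714794e+00  1.47362497e+00]
(505, 20, 330) 3.1 [-9.71713594e-02  1.35578475e-01  1.54886624e+00 -4.44089210e-16
  1.45714794e+00 -1.66796769e+00]
(560, -200, 330) 0 [-4.59152670e-01  2.75551202e-01  1.36748298e+00 -4.44089210e-16
  1.49855847e+00  1.11164366e+00]
(560, -200, 330) 3.1 [-4.59152670e-01  2.75551202e-01  1.36748298e+00 -4.44089210e-16
  1.49855847e+00 -2.02994900e+00]
(540, 220, 330) 0 [ 2.68436479e-01  2.57508573e-01  1.39237667e+00 -4.44089210e-16
  1.49170741e+00  1.83923281e+00]
(540, 220, 330) 3.1 [ 2.68436479e-01  2.57508573e-01  1.39237667e+00 -4.44089210e-16
  1.49170741e+00 -1.30235985e+00]
```

```bash
python3 - <<'E'
from h import *
q=down(np.pi/2)
for n,p in dict(c1=(430,320,300),c2=(540,320,300),s1=(520,50,280),s2=(410,50,280)).items():
    env.movep(p,q); snap(n)
print(env.get_state()["time"])
ims=[cv2.imread(f"pics/{n}.png") for n in("c1","c2","s1","s2")]
m=np.vstack([np.hstack(ims[:2]),np.hstack(ims[2:])]); cv2.imwrite("pics/m1.png",cv2.resize(m,(800,600)))
E
```

```text
3.7917
```

View pics/m1.png

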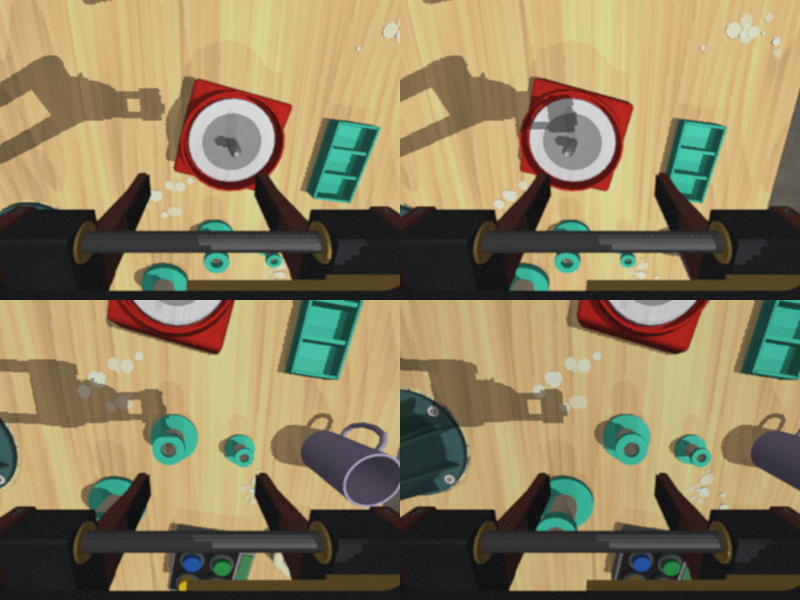

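The montage shows both caster views, with the spindle at about (302,196) and (212,196) in full pixels, and both spool views. The middle spool's collar hole is at about (215,190) in s1 and (296,190) in s2, with the small spool beside it. Next is a close crop.

```bash
python3 - <<'E'
import cv2,numpy as np
c=[]
for n,(x,y) in dict(c1=(300,180),c2=(212,180),s1=(222,182),s2=(290,180)).items():
    im=cv2.imread(f"pics/{n}.png")[y-50:y+50,x-66:x+67]; c.append(cv2.resize(im,(400,300),interpolation=cv2.INTER_CUBIC))
cv2.imwrite("pics/crop1.png",np.vstack([np.hstack(c[:2]),np.hstack(c[2:])]))
E
```

```text
(no output)
```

View pics/crop1.png

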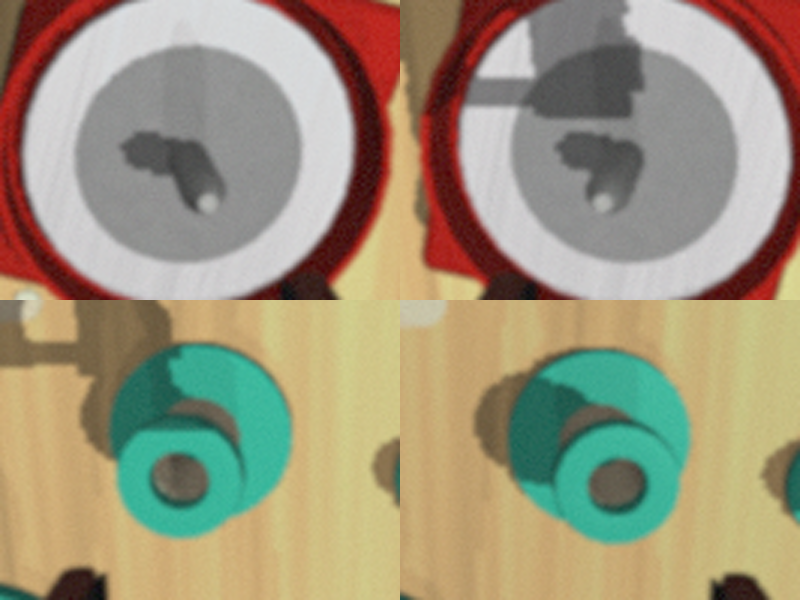

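The crops show the middle spool's collar and bore at about (216,191) in s1 and (296,191) in s2. The bright spindle tip is at about (303,197) in c1 and (213,197) in c2. Next I refine these by contour and triangulate.

```bash
cat > m.py <<'E'
from h import *
def blob(mask,near):
    cs,_=cv2.findContours(mask.astype(np.uint8),cv2.RETR_LIST,cv2.CHAIN_APPROX_NONE)
    cs=[c for c in cs if len(c)>=8]
    c=min(cs,key=lambda c:np.hypot(*(c[:,0].mean(0)-near)))
    return c[:,0].astype(float)
def ell(c): 
    e=cv2.fitEllipse(c.astype(np.float32)); return np.array(e[0]),np.array(e[1])
def teal(im):
    h=cv2.cvtColor(im,cv2.COLOR_BGR2HSV); return (h[...,0]>75)&(h[...,0]<95)&(h[...,1]>120)
def load(n): return cv2.imread(f"pics/{n}.png"),np.load(f"pics/{n}.npy")
E
python3 - <<'E'
from m import *
rs=[]
for n,g in dict(s1=(216,191),s2=(296,191)).items():
    im,T=load(n); c,ax=ell(blob(teal(im),g)); print(n,c.round(1),ax.round(1)); rs.append(ray("wrist",c,T))
x,e=tri(rs); print("bore",x.round(1),e.round(1),[plane(r,90).round(1) for r in rs])
rs=[];im,T=load("s1")
for n,g in dict(c1=(303,197),c2=(213,197)).items():
    im,T=load(n); gr=cv2.cvtColor(im,cv2.COLOR_BGR2GRAY); sat=cv2.cvtColor(im,cv2.COLOR_BGR2HSV)[...,1]
    w=gr[g[1]-7:g[1]+8,g[0]-7:g[0]+8]; print(w[7],w.max())
    mk=np.zeros(gr.shape,np.uint8); mk[g[1]-5:g[1]+6,g[0]-5:g[0]+6]=w[2:13,2:13]>(165 if w.max()>180 else w.max()-20)
    y,xx=np.nonzero(mk); c=np.array([xx.mean(),y.mean()]); print(n,c.round(1),len(xx)); rs.append(ray("wrist",c,T))
    # inner grey disc
    hull=blob((gr>175)&(sat<40),(g[0]-5,g[1]-20)); print("disc",*ell(hull))
    if n=="c1": rd=[plane(ray("wrist",ell(hull)[0],T),80)]; print(rd)
x,e=tri(rs); print("tip",x.round(1),e.round(1),[plane(r,145).round(1) for r in rs])
E
```

```text
s1 [215.5 190.7] [17.  20.8]
s2 [295.3 190.7] [16.8 20.6]
bore [462.5  18.1  84.4] 0.1 [array([463.5,  20. ,  90. ]), array([461.7,  19.9,  90. ])]
[ 78  65  74 109 146 174 178 179 176 166 149 131 138 139 145] 180
c1 [302.9 197.4] 19
disc [296.26959229 178.75723267] [102.0660553  108.48493195]
[array([485.0894901 , 298.42243582,  80.        ])]
[145 142 130 127 149 168 179 176 173 167 147 125 114 109 107] 179
c2 [212.9 197.4] 21
disc [221.21562195 180.0070343 ] [94.75622559 99.40525818]
tip [485.  292.8 145.2] 0.1 [array([485.1, 292.8, 145. ]), array([485. , 292.7, 145. ])]
```

```bash
python3 - <<'E'
from m import *
rs=[]
for n,g in dict(c1=(296.8,181.2),c2=(220.5,181.2)).items():
    im,T=load(n); rs.append(ray("wrist",g,T))
x,e=tri(rs); print("platter centre (inner disc)",x.round(1),e.round(1))
q=down(np.pi/2); X,Y=462.6,19.9
env.movep([X,Y,130],q); print(env.move_l([X,Y,64],v=80,force_limit=8))
env.gripper_to(30,20); s=env.get_state(); print(s["finger_gap"],s["gripper_force"],s["position"])
env.move_l([X,Y,80],v=60); env.dwell(.2);s=env.get_state(); print(s["finger_gap"],s["force"],s["time"])
env.move_l([X,Y,270],v=150)
x=485.0;y=292.8
env.movep([x,y,270],q); snap("h1")
cv2.imwrite("pics/top1.png",camera("top"));cv2.imwrite("pics/scene1.png",camera("scene"))
print(env.get_state()["time"],env.get_state()["finger_gap"])
a=cv2.resize(cv2.imread("pics/top1.png")[110:260,60:260],(400,300)); b=cv2.resize(cv2.imread("pics/scene1.png")[20:170,180:380],(400,300))
c=cv2.resize(cv2.imread("pics/h1.png"),(400,300))
cv2.imwrite("pics/m2.png",np.vstack([np.hstack([a,b]),np.hstack([c,c])]))
E
```

```text
platter centre (inner disc) [485.8 295.1  81.6] 0.1
False
57.14265543731827 20.00033979769796 [462.25824293  19.90629168  64.08453918]
56.5815955104093 [-0.68333683 -1.00177681 -3.58502012] 6.6667
9.3 56.6082025736379
```

View pics/m2.png

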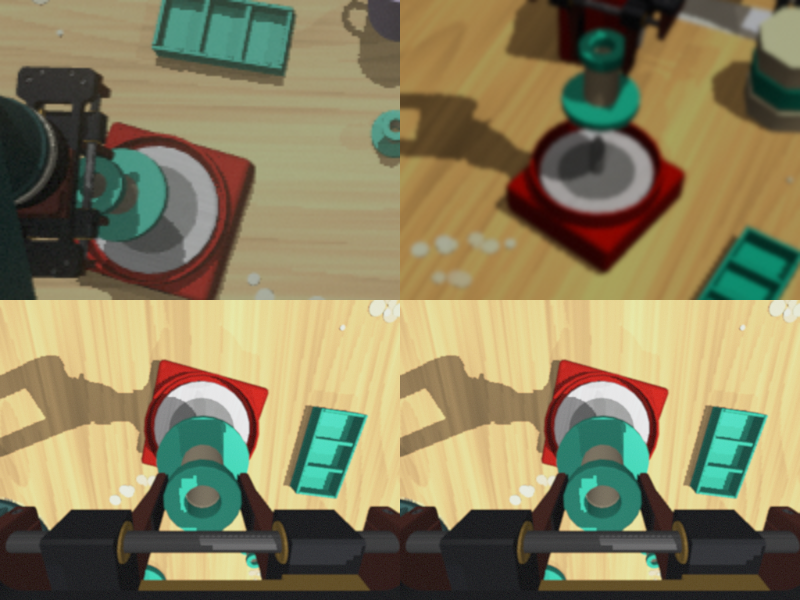

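The spool is held upright over the spindle. The bore is visible in the wrist view at about (260,252) full pixels.

```bash
python3 - <<'E'
from m import *
im,T=load("h1"); c,ax=ell(blob(teal(im),(260,252))); print("bore",c,ax,plane(ray("wrist",c,T),T[2,3]+26),T[:3,3], "fwd z axis",T[:3,2])
h=cv2.cvtColor(im,cv2.COLOR_BGR2HSV)
for n in("c1","c2"):
    im,T=load(n); gr=cv2.GaussianBlur(cv2.cvtColor(im,cv2.COLOR_BGR2GRAY),(3,3),0)
    cs,_=cv2.findContours(((gr>165)&(cv2.cvtColor(im,cv2.COLOR_BGR2HSV)[...,1]<60)).astype(np.uint8),cv2.RETR_LIST,cv2.CHAIN_APPROX_NONE)
    for k in cs:
        if len(k)>150:
            hull=cv2.convexHull(k); c,ax=ell(k[:,0]); print(n,len(k),c,ax,plane(ray("wrist",c,T),80).round(1))
E
```

```text
bore [259.22613525 251.48101807] [30.74304008 44.11729431] [486.92484368 295.43853348 295.59886007] [484.93517395 291.70179279 269.59886007] fwd z axis [-6.39323569e-04 -1.30172364e-03 -9.99998948e-01]
c1 208 [296.06796265 181.03022766] [71.80532837 75.97341919] [484.9 295.   80. ]
c1 299 [296.24664307 178.75772095] [102.34516907 108.60979462] [485.1 298.4  80. ]
c2 433 [221.22312927 179.98332214] [94.98908997 99.66734314] [486.7 296.4  80. ]
```

```bash
python3 - <<'E'
from m import *
for n,g,zt in(("s1",(216,191),90),("s2",(296,191),90),("h1",(260,252),None)):
    im,T=load(n); b=blob(teal(im),g); c,ax=ell(b); z=zt or T[2,3]+26
    for o in (0,.5): print(n,plane(ray("wrist",(c[0],c[1]-ax[0]/2+o),T),z)[1]-13.5, end=" ")
    l=plane(ray("wrist",(c[0]-ax[1]/2+.5,c[1]),T),z);r=plane(ray("wrist",(c[0]+ax[1]/2-.5,c[1]),T),z); print("x",(l+r)[0]/2,"dia",(r-l)[0],"tcp",T[:3,3].round(1))
env.dwell(.1);s=env.get_state();print(s["position"],s["force"],s["moment"])
E
```

```text
s1 18.51762231477629 s1 17.818928822806498 x 463.4698213283457 dia 26.86053064225507 tcp [520.2  51.  280.5]
s2 18.211188438915855 s2 17.51188530571835 x 461.7328255573757 dia 26.56873396320981 tcp [410.2  50.8 280.5]
h1 291.5570029889959 h1 291.24993609654626 x 486.9243095170558 dia 24.263526899029046 tcp [484.9 291.7 269.6]
[485.37607149 291.61349267 270.1569839 ] [ 0.57650832  0.31322413 -2.50869046] [-0.04025683  0.08965714  0.06946985]
```

```bash
python3 - <<'E'
from h import *
x,y=485,294.8
env.move_l([x,y,215],v=120)
hit=env.move_l([x,y,150],v=40,force_limit=5); s=env.get_state(); print(hit,s["position"],s["force"],s["time"])
if not hit:
    hit=env.move_l([x,y,140],v=20,force_limit=5); s=env.get_state(); print(hit,s["position"],s["force"],s["moment"],s["time"],s["finger_gap"])
E
```

```text
False [485.19048106 294.89845021 150.25548752] [ 0.84561508 -0.03552429 -2.873627  ] 11.7833
True [485.32194412 294.93813785 143.76720617] [ 0.35104975 -0.45436202  3.54215895] [-0.0510529  -0.09922096 -0.05319061] 12.1667 57.038289659492214
```

Contact came at TCP z 143.8, where 144 was expected, with almost no side force, so the spool is seated. Next I release it, retreat and check. I'll also take views of the keys.

```bash
python3 - <<'E'
from h import *
q=down(np.pi/2)
env.gripper_to(80); env.dwell(.2)
env.move_l([485,294.8,240],v=120)
env.movep([485,325,300],q); snap("v1")
env.movep([470,-250,300],q); snap("k1"); env.movep([570,-250,300],q); snap("k2")
cv2.imwrite("pics/scene2.png",camera("scene")); cv2.imwrite("pics/top2.png",camera("top"))
print(env.get_state()["time"])
f=lambda n:cv2.resize(cv2.imread(f"pics/{n}.png"),(400,300))
cv2.imwrite("pics/m3.png",np.vstack([np.hstack([f("v1"),cv2.resize(cv2.imread("pics/scene2.png")[20:170,180:380],(400,300))]),np.hstack([f("k1"),f("k2")])]))
E
```

```text
17.0667
```

View pics/m3.png

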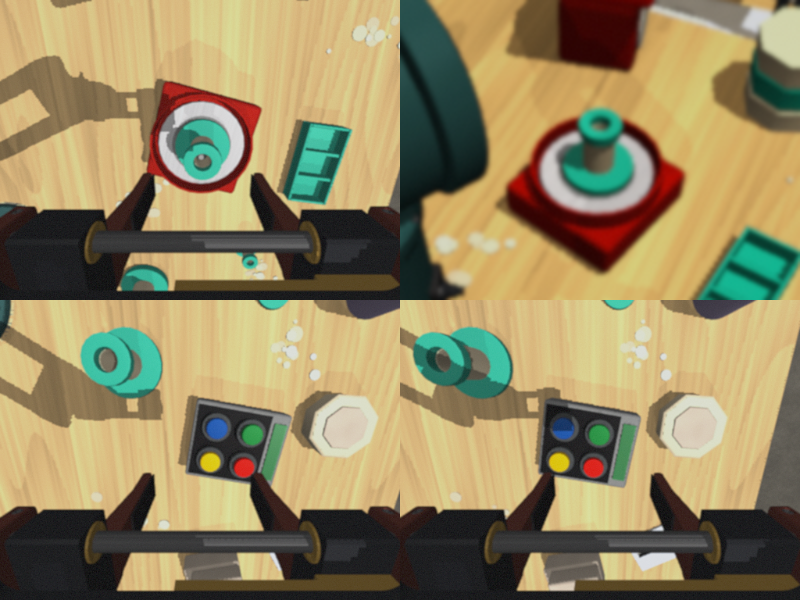

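The spool sits flat on the platter in both views. In k1 the keys are blue (278,164), green (324,172), yellow (269,207) and red (312,214).

```bash
python3 - <<'E'
from m import *
H={"blue":(105,125),"green":(50,72),"yellow":(22,33)}
k2={"blue":(207,163),"green":(255,172),"yellow":(203,207),"red":(247,214)}
k1={"blue":(278,164),"green":(324,172),"yellow":(269,207),"red":(312,214)}
P={}
for k in k1:
    rs=[]
    for n,g in(("k1",k1[k]),("k2",k2[k])):
        im,T=load(n); h=cv2.cvtColor(im,cv2.COLOR_BGR2HSV)
        lo,hi=H.get(k,(0,0)); hue=(h[...,0]>lo)&(h[...,0]<hi) if k!="red" else (h[...,0]<8)|(h[...,0]>172)
        m=hue&(h[...,1]>110); Y,X=np.ogrid[:384,:512]; m&=(X-g[0])**2+(Y-g[1])**2<20**2
        c=cv2.minEnclosingCircle(max(cv2.findContours(m.astype(np.uint8),0,1)[0],key=cv2.contourArea))
        rs.append(ray("wrist",c[0],T)); print(k,n,np.round(c[0],1),round(c[1],1),plane(rs[-1],70).round(1))
    x,e=tri(rs); P[k]=(plane(rs[0],70)+plane(rs[1],70))/2; print(k,x.round(1),round(e,1),P[k].round(1))
for a,b in(("blue","yellow"),("blue","green"),("red","green"),("red","yellow")): print(a,b,np.linalg.norm(P[a]-P[b]).round(1))
np.save("keys.npy",[P[k] for k in("blue","yellow","green")])
E
```

```text
blue k1 [277.3 164.1] 13.9 [ 499.  -252.3   70. ]
blue k2 [208.6 164. ] 14.2 [ 498.9 -251.9   70. ]
blue [ 499.  -252.    70.4] 0.2 [ 499.  -252.1   70. ]
green k1 [322.4 172. ] 13.7 [ 565.8 -264.    70. ]
green k2 [254.4 172. ] 13.6 [ 565.6 -263.7   70. ]
green [ 565.7 -263.7   70.6] 0.1 [ 565.7 -263.9   70. ]
yellow k1 [268.9 206.8] 13.2 [ 487.6 -319.2   70. ]
yellow k2 [203.4 206.8] 13.7 [ 487.3 -318.9   70. ]
yellow [ 487.5 -318.6   71.2] 0.1 [ 487.4 -319.    70. ]
red k1 [311.8 213.9] 13.7 [ 554.2 -330.8   70. ]
red k2 [247.1 214. ] 13.5 [ 554.1 -330.7   70. ]
red [ 554.1 -330.6   70.2] 0.1 [ 554.2 -330.7   70. ]
blue yellow 68.0
blue green 67.8
red green 67.9
red yellow 67.8
```

```bash
python3 - <<'E'
from h import *
q=down(np.pi/2); env.gripper_to(0,10)
for k,p in zip(("blue","yellow","green"),np.load("keys.npy")):
    env.movep([p[0],p[1],100],q); env.dwell(.15)
    hit=env.move_l([p[0],p[1],58],v=25,force_limit=10); z1=env.get_state(); env.dwell(.3); s=env.get_state()
    print(k,hit,z1["position"].round(1),s["position"].round(1),s["force"].round(1),s["time"])
    env.move_l([p[0],p[1],100],v=100); env.dwell(.2)
    if not hit: break
env.movep([470,-100,300],q); env.dwell(.2)
s=env.get_state(); print(s["time"])
t=camera("top"); c=camera("scene"); cv2.imwrite("pics/m4.png",np.hstack([cv2.resize(t,(400,300)),cv2.resize(c,(400,300))]))
E
```

```text
blue True [ 498.9 -252.1   66.3] [ 498.9 -252.1   66.3] [-0.1  1.   7.6] 20.8583
yellow True [ 487.4 -319.1   66.4] [ 487.4 -319.    66.3] [-1.2  1.   6.4] 23.6167
green True [ 565.7 -263.8   66.4] [ 565.8 -263.8   66.4] [0.  0.5 6.6] 26.4667
28.425
```

View pics/m4.png

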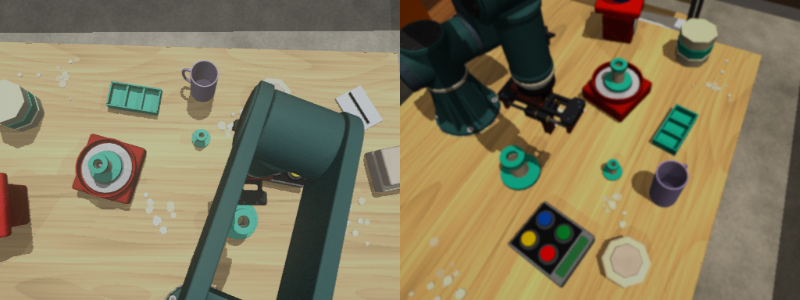

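The three presses stopped at z 66.3, which is 4 mm above where fully down should be (62). Before going on I'll check the closed-finger tip height with a light touch on bare table where the spool stood.

```bash
python3 - <<'E'
from h import *
q=down(np.pi/2)
s=env.get_state(); print("free",s["force"].round(1),s["finger_gap"])
env.movep([470,-40,40],q); env.dwell(.3); print(env.get_state()["force"].round(1))
hit=env.move_l([470,-40,15],v=25,force_limit=2.5); print(hit,env.get_state()["position"].round(2))
hit=hit or env.move_l([470,-40,-3],v=8,force_limit=2.5); s=env.get_state(); print(hit,s["position"].round(2),s["force"].round(1))
env.move_l([470,-40,60],v=80); print(env.get_state()["time"])
E
```

```text
free [-0.7 -0.2 -0.2] 0.6053556889530913
[-0.8 -0.1 -0.9]
False [470.12 -40.04  15.11]
True [ 4.7003e+02 -4.0000e+01  3.6000e-01] [ 0.1 -0.3  5. ]
33.55
```

```bash
python3 - <<'E'
from h import *
q=down(np.pi/2); p=np.load("keys.npy")[2]
env.movep([p[0],p[1],82],q); env.dwell(.2); f0=env.get_state()["force"][2]; print(f0)
for z in (78,76,75,74,73,72,71,70,69.5):
    hit=env.move_l([p[0],p[1],z],v=10,force_limit=1.8); env.dwell(.1)
    f=np.mean([env.get_state()["force"][2]]); print(z,hit,env.get_state()["position"][2].round(2),round(f-f0,2))
    if f-f0>1.2: break
snap("touch")
env.move_l([p[0],p[1],100],v=80); print(env.get_state()["time"])
E
```

```text
0.1588210124157471
78 False 78.01 0.36
76 False 75.97 -0.66
75 False 74.98 0.23
74 False 74.16 1.61
37.0417
```

```bash
python3 - <<'E'
from h import *
q=down(np.pi/2); p=np.load("keys.npy")[2]
def f():
    v=[]
    for _ in range(8): env.dwell(.03); v.append(env.get_state()["force"][2])
    return round(np.mean(v),2),round(np.std(v),2)
env.movep([p[0],p[1],80],q); env.dwell(.2)
for z in (80,75,73,71.5):
    env.move_l([p[0],p[1],z],v=20); print(z,env.get_state()["position"][2].round(2),f())
env.move_l([p[0],p[1],100],v=80); print(env.get_state()["time"])
E
```

```text
80 80.34 (np.float64(-0.11), np.float64(0.43))
75 74.74 (np.float64(-0.1), np.float64(0.44))
73 73.16 (np.float64(1.74), np.float64(0.38))
71.5 71.55 (np.float64(2.41), np.float64(0.32))
40.2167
```

Force starts at z≈74, so the key tops really stand about 74 mm high. The stops at 66.3 were therefore the full 8 mm travel: 6–8 N, above the 5 N needed to bottom. The light probes stayed at 2–3 mm, below a press. The last picture shows the spool seated and the jug, cast and tray unmoved. I'll retreat and hand in.

```bash
python3 - <<'E'
from h import *
env.movep([500,-150,300],down(np.pi/2)); env.dwell(.3); print(env.get_state()["time"],finish_job())
E
```

```text
the job is handed in; nothing more can be done
41.4667 None
```

I seated the middle spool flat on the platter and let go, then pressed blue, yellow and green in that order, each fully down by force and travel, and handed the job in at 41.5 s; afterwards I also touched green twice, about 2–3 mm deep (a press counts from 5.5 mm), to check its height.

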